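# Set the bracelet-size gauge on the vanity organiser

### The job

Set the bracelet-size gauge in front of the acrylic organiser: press a closed fingertip down on the dark rubber pad, firmly but without leaning hard on it, and draw the sprung teal slide out so that it pushes the red rider along until the rider's black line stands between the two green tabs. Then ease the slide all the way home without letting it snap back, and let go, so that the rider stays behind at the tabs. Touch the rider only with the slide, and leave everything else on the counter where it is.

Things in the scene. Friction and masses are not known exactly. Their poses are not given: they have to be found in the camera images.
- gauge: Gauge and organiser, one fixed piece. Origin: on the counter, mid-width of the runway; +x runs along the runway towards the organiser, away from the robot; the slide is drawn out to local -x. Runway: floor top 8 mm above the counter, 96 mm between walls 24 mm high, from x = +70 to -202 mm. Organiser from x = +70 mm, 200 mm wide: deck 44 mm high to x = +125, then drawers 91 mm high to x = +200.
- slide (a joint): How far the teal slide is drawn out, m: 0 = home (hard stop), at most 0.095. A spring pulls it home, 2.3 N at 0 to 6.1 N at 0.085; it flies home if the finger slips or lifts (over 0.3 m/s counts as snapping). The tabs need a draw of 45 to 85 mm. Slide 92 mm wide, 20 mm thick; its rear stays under the organiser and its sides between the walls: only the pad on top offers a hold.
- slide_front (a point): Middle of the upper edge of the slide's flat front face, 29 mm above the counter; it moves with the slide. This face pushes the rider. At home it is at the gauge's local x = -30 mm.
- pad_spot (a point): Point on the slide, 29 mm above the counter, on the mid-line below the dark rubber pad, 44 mm behind the slide front. The pad reaches 33 mm forward and 53 mm back of it and is 86 mm wide. Its flat rigid top is NOT here but 32 to 40 mm above the counter, different each time: feel for it. Press with some 12 to 25 N (finger friction about 0.7 or better), never over 45 N, drawing out and easing home.
- mark: Two green tabs on the two runway walls, facing each other, each 10 mm long along the runway, 12 mm wide, 6 mm high. Origin: midway between them, 24 mm above the counter; axes as the gauge's. They sit somewhere along the runway and are fixed.
- rider_line (a point): Black line across the top of the red rider, at its centre, 34 mm above the counter. Rider: loose block 36 mm along the runway, 90 mm wide, 26 mm high, about 80 g, in front of the slide, at first 4 to 18 mm clear of it. It stays where the slide leaves it; pushed too far it cannot be brought back. Right when within 5 mm of the mark's origin along the runway.
- vase: Rose ceramic vase, closed, 92 mm across, 155 mm high; origin centre of its underside. Bystander.
- nail_file: Stainless nail file with a black handle, 170 mm long, 7 mm high. Origin near its middle, on its underside. Bystander.
- soap_rest: Bamboo slatted soap rest, 115 x 85 x 18 mm; origin centre of its underside. Bystander.
- glasses_case: Closed tortoiseshell plastic sunglasses case, 160 x 65 x 47 mm; origin centre of its underside. Bystander.
- tumbler: White ceramic tumbler, 72 mm across, 100 mm high; origin centre of its underside. Bystander.
- lotion: Cream lotion bottle with a brass cap, 60 mm across, 150 mm high; origin centre of its underside. Bystander.
Mind the look-alikes: they are no part of the job. What is meant by the part that bears rider_line is not grey or pink, and is the larger of those in its own colour.

How it is judged:
By the outcome, as a careful person would: the job done as asked, in the order asked, and still so for the second after the job is handed in, with the robot touching nothing.
It also fails if it takes over 54 s, if anything falls off the work surface, if the arm or the gripper's body presses on something with over 40 N, if the wrist force passes 120 N, or if a joint passes its speed limit or range.

### The arm

A 6-joint arm with a two-finger parallel gripper is mounted at the origin on the work surface. World frame = base frame: x ahead of the robot, y to its left, z up, the work surface at z = 0. Lengths are in mm, angles in rad, forces in N, time in s.
With the tool pointing down it reaches from about 275 to 750 mm from the base axis. Payload 10.2 kg.
Tool frame: the origin (TCP) lies at the centre of the arm's flange, where the gripper is bolted on; the fingertips stand ctrl.tip_reach ahead of it and the grasp point (between the pads) lies 155 mm ahead of it (ctrl.tip_reach is the distance from the TCP to the fingertips, in mm); z points along the fingers, y is the direction in which the jaws open and shut (so a half turn about z gives the same grasp; the last joint's range is limited). The gripper opens to 85 mm and grips with 20 to 120 N. Pads are 22 mm wide; open, the fingers measure 114 mm over their backs; the gripper's body (76 mm by 85 mm) begins 54 mm behind the grasp point. The pads swing forward as they close: fully open they stand 13 mm farther back than shut.
Start: joints at [1.036, 0.313, 1.498, -0, 1.331, -0.223], TCP at [161.069, 499.689, 404.694] pointing down, gripper open.
Joint ranges: [-2.94, 2.94], [-0.97, 2.17], [0.19, 2.56], [-1.23, 4.37], [0.02, 3.11], [-2.88, 2.88]. Speed limits (rad/s): [2.39, 2.39, 3.01, 3.14, 3.14, 3.14].

### API

Orientations are given as a unit quaternion [w, x, y, z].
In Python, from rig import ctrl, viewer gives the robot as it stands.
- The arm moves only by the tool drive_tool, never from a script. Its argument "rows" is a list that holds one entry, the list of rows, each a list of 6 numbers: the shift along the world's x, y, z normalised to -1 to 1, where 1 is 0.1 m, then the turn, a rotation vector about the world's x, y, z normalised to -1 to 1, where 1 is 90 degrees. A call has 1 to 10 rows; each row is the pose to reach, as a shift and turn from the pose measured when the call began; what a row does not reach only later rows make up. A row lasts 1/8 s, in which the tool goes at most 62.5 mm and 10.7 degrees, less where a joint would pass 70% of its speed; a pose out of reach is approached as far as the arm can. A call with a number of a shift or a turn outside -1 to 1 is refused whole. A call with a gripper value outside its range is refused whole. "fingers" is the opening, from -1 (shut) to 1 (fully open), set as the call begins (left out, the last holds). The fingers move at their own pace and stop on an object; "force" is the grip in N (left out, the last holds). Time passes only in rows, so rows that repeat a pose let the fingers close. It gives the time, the measured TCP pose, the force and the opening at its end, in the units of the state.
- ctrl.sense(): the state, without advancing time (a new reading comes with each control period).
- viewer.capture(name): name is "scene" or "top" or "wrist"; returns the picture (384x512x3 uint8, red, green, blue); there is no depth.
- viewer.calibration(name): a dict with "mtx" (3x3 intrinsics, pixels), "extrinsics" (4x4, takes a point from camera to world coordinates). Camera axes: x right, y up, looking along -z (the intrinsics and any distortion apply to the point x, -y, -z); pixel columns grow to the right and rows downward; lengths in mm; the calibration is good to about 2 mm. A picture is of the moment at which its call begins: read the wrist's pose just before it. calibration takes no time and is no camera call; for the wrist camera it gives the pose at the moment of the call.
- ctrl.finish_job(): hands the job in, once; it reports no verdict.
The state is a dict: "time_s": time; "joints": joint angles; "dq": joint speeds; "tau": joint torques, N m; "eef_pos": TCP position; "ee_rot": TCP orientation; "force": force on the tool from outside, world axes, zero at the start; "wrist_torque": the same for the moment, N m; "grip_width": opening from 0.0 (shut) to 1.0 (fully open).
Only numpy, scipy, OpenCV 4.12 (cv2) and the standard library are available. Lean on these libraries where they do the work, as an engineer would, in place of code of your own. Each camera call takes 0.05 s, during which the arm holds its last target.

## Working session

There is one attempt and no reset: what is moved stays moved. The work goes in short steps, Python scripts to look and compute and a tool call to move; the robot and the scene stay as the last step left them, time stands still between calls to the robot, and variables do not carry over. Pictures are saved under pics/ and viewed, and the job is handed in when it is done.

Besides the shell and the picture viewer there is one more tool, called as name(argument=value, ...) on one line, values as JSON. drive_tool: Moves the arm, as the interface text tells. Scaled input: -1 to 1 covers 0.1 m each way for a shift and 90 degrees each way for a turn. Its arguments: {"type":"object","properties":{"rows":{"type":"array","items":{"type":"array","items":{"type":"array","items":{"type":"number"}}}},"fingers":{"type":"number"},"force":{"type":"number"}},"required":["rows"]}

```bash
mkdir -p pics; ls; python3 - <<'E'
from rig import ctrl, viewer
import cv2
s=ctrl.sense();print(s,ctrl.tip_reach)
for n in("scene","top","wrist"):
    im=viewer.capture(n);cv2.imwrite(f"pics/{n}0.png",im[...,::-1])
    c=viewer.calibration(n);print(n,c)
E
```

```text
pics
{'time_s': 0.0, 'joints': array([ 1.03559701e+00,  3.13445800e-01,  1.49844137e+00, -5.33435552e-06,
        1.33095890e+00, -2.23404543e-01]), 'dq': array([ 0.0006275 , -0.00091044, -0.00065804, -0.00104637,  0.0013658 ,
       -0.00124356]), 'tau': array([-1.00570614e-03, -4.12273264e+01, -2.59740150e+01, -2.78732768e-04,
        4.23362508e-03, -2.76393291e-05]), 'eef_pos': array([161.04796898, 499.64996074, 404.13546351]), 'ee_rot': array([-2.29646344e-04,  1.55266007e-01,  9.87872499e-01, -5.83123280e-04]), 'force': array([-0.05274996, -0.21242575, -0.38254879]), 'wrist_torque': array([-0.03657296,  0.00541023, -0.01019095]), 'grip_width': 1.0026430741018808} 173.4
scene {'mtx': array([[410.79350496,   0.        , 256.31360746],
       [  0.        , 410.79350496, 187.8862644 ],
       [  0.        ,   0.        ,   1.        ]]), 'extrinsics': array([[ 7.78884930e-01, -4.64940551e-01,  4.20913946e-01,
         1.03607270e+03],
       [ 6.27149227e-01,  5.82430325e-01, -5.17164156e-01,
        -5.16651031e+02],
       [-4.70245824e-03,  6.66787223e-01,  7.45233310e-01,
    
[... 456 characters left out ...]
1],
       [-3.31687061e-03,  1.35525444e-01,  9.90768314e-01,
         1.21135207e+03],
       [ 0.00000000e+00,  0.00000000e+00,  0.00000000e+00,
         1.00000000e+00]])}
wrist {'mtx': array([[340.24117284,   0.        , 251.73166457],
       [  0.        , 340.24117284, 196.91086314],
       [  0.        ,   0.        ,   1.        ]]), 'extrinsics': array([[ 3.05567169e-01, -9.18009776e-01, -2.52758299e-01,
         9.78133946e+01],
       [ 9.52168154e-01,  2.94011559e-01,  8.32646892e-02,
         5.20762433e+02],
       [-2.12393702e-03, -2.66111358e-01,  9.63939954e-01,
         3.73040038e+02],
       [ 0.00000000e+00,  0.00000000e+00,  0.00000000e+00,
         1.00000000e+00]])}
```

View pics/scene0.png

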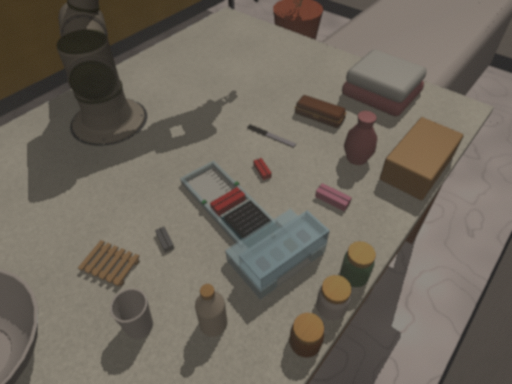

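View pics/top0.png

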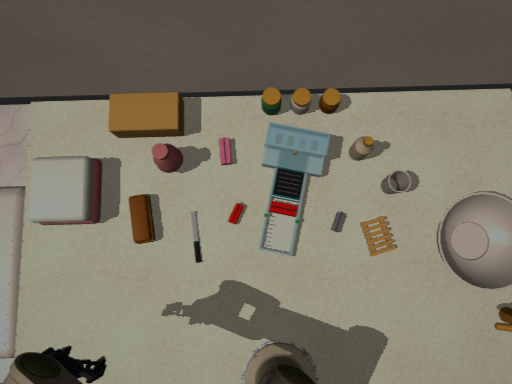

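View pics/wrist0.png

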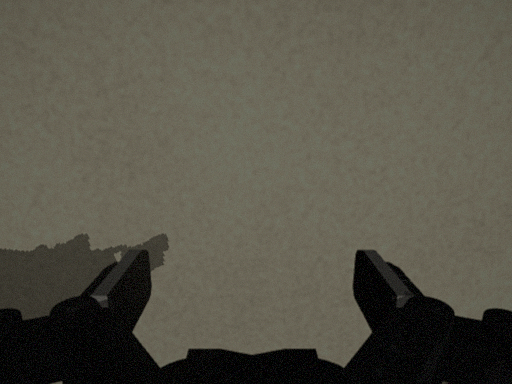

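The scene view shows the gauge from about (195,180) to (325,250). In the top view it runs from about (280,250) up to (297,130), with the red rider near (283,209). The small red block at (236,213), the pink one and the grey ones are look-alikes. I'll enlarge both next.

```bash
python3 - <<'E'
import cv2
a=cv2.imread("pics/top0.png")[110:265,250:345];cv2.imwrite("pics/top0z.png",cv2.resize(a*1,None,fx=3.8,fy=3.8,interpolation=cv2.INTER_CUBIC))
a=cv2.imread("pics/scene0.png")[155:295,170:335];cv2.imwrite("pics/scene0z.png",cv2.convertScaleAbs(cv2.resize(a,None,fx=4.2,fy=4.2,interpolation=cv2.INTER_CUBIC),alpha=1.5))
E
```

```text
(no output)
```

View pics/top0z.png

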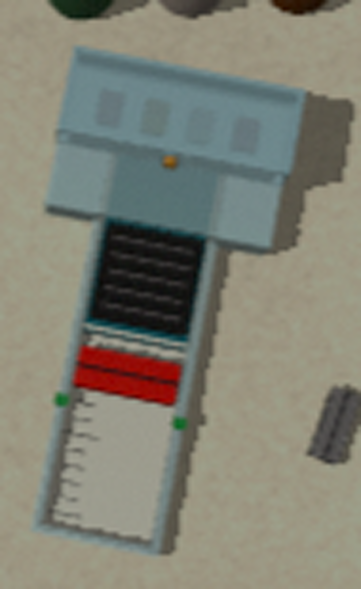

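View pics/scene0z.png

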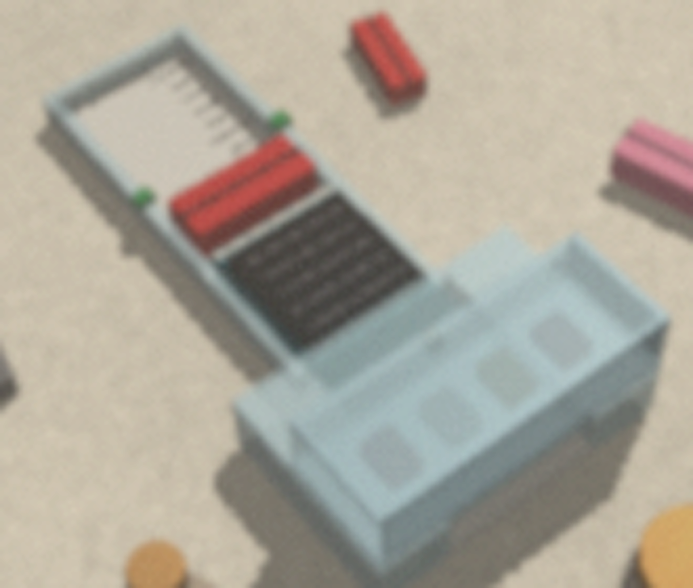

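```bash
cat > h.py <<'E'
import numpy as np,cv2
from rig import ctrl,viewer
from scipy.optimize import least_squares
def proj(P,c):
    E=c['extrinsics'];p=(np.asarray(P,float)-E[:3,3])@E[:3,:3]
    p=p*[1,-1,-1];q=p@c['mtx'].T;return q[:,:2]/q[:,2:]
def ray(uv,c,z):
    E=c['extrinsics'];d=np.linalg.solve(c['mtx'],[uv[0],uv[1],1])*[1,-1,-1];d=E[:3,:3]@d;o=E[:3,3]
    return o+d*(z-o[2])/d[2]
def W(g,L):
    L=np.asarray(L,float);c,s=np.cos(g[2]),np.sin(g[2])
    return np.c_[g[0]+c*L[:,0]-s*L[:,1],g[1]+s*L[:,0]+c*L[:,1],L[:,2]]
def loc(g,P):
    c,s=np.cos(g[2]),np.sin(g[2]);d=np.asarray(P)[:2]-np.array(g[:2]);return np.array([c*d[0]+s*d[1],-s*d[0]+c*d[1]])
E
python3 - <<'E'
from h import *
ct,cs=viewer.calibration("top"),viewer.calibration("scene")
T=lambda u,v:(250+u/3.8,110+v/3.8)
S=lambda u,v:(170+u/4.2,155+v/4.2)
L=[(200,100,91),(200,-100,91),(70,100,44),(70,-100,44)]
pt=[T(78,47),T(305,92),T(46,210),T(272,250)]
Ls=[(200,100,91),(200,-100,91),(70,-100,44)]
ps=[S(667,315),S(385,520),S(235,405)]
for a in("both","top","scene"):
  def f(g):
    r=[]
    if a!="scene": r+=list((proj(W(g,L),ct)-pt).ravel())
    if a!="top": r+=list((proj(W(g,Ls),cs)-ps).ravel())
    return np.array(r)
  R=least_squares(f,[480,0,-.2]);g=R.x;print(a,g,np.round(R.fun,1))
  for n,c,q in(("top",ct,[T(62,400),T(179,424)]),("scene",cs,[S(144,197),S(279,120)])):
    print(n,"tabs",[loc(g,ray(p,c,28)).round(1) for p in q])
  print("line",[loc(g,ray(p,ct,34)).round(1) for p in(T(78,364),T(182,382))],[loc(g,ray(p,cs,34)).round(1) for p in(S(188,208),S(300,152))])
  print("slidefront",[loc(g,ray(p,ct,29)).round(1) for p in(T(86,325),T(190,343))])
  print("endwall",[loc(g,ray(p,ct,24)).round(1) for p in(T(35,530),T(163,553))])
E
```

```text
both [ 5.99670404e+02 -4.62536595e+01 -2.07439350e-01] [-1.9 -0.4 -0.5 -1.6 -0.6 -1.4 -0.4 -1.3 -0.4 -0.7 -1.5  0.8 -1.9 -0.6]
top tabs [array([-93.6,  54.2]), array([-96., -49.])]
scene tabs [array([-92.4, -45.6]), array([-90.5,  57.8])]
line [array([-60.9,  46.1]), array([-60.3, -45. ])] [array([-63.6, -32.2]), array([-56.1,  48.3])]
slidefront [array([-25.6,  45.3]), array([-25. , -46.6])]
endwall [array([-207.3,   57.1]), array([-206.9,  -54.2])]
top [ 5.96036715e+02 -4.71463162e+01 -2.20204066e-01] [-0.8  0.4  0.6  0.   0.1 -0.7  0.1  0.2]
top tabs [array([-91. ,  54.7]), array([-92. , -48.5])]
scene tabs [array([-88.5, -45.1]), array([-87.9,  58.4])]
line [array([-58.2,  46.9]), array([-56.3, -44.1])] [array([-59.8, -31.4]), array([-53.3,  49.3])]
slidefront [array([-22.8,  46.6]), array([-21. , -45.2])]
endwall [array([-204.7,   56.2]), array([-202.8,  -55.2])]
scene [ 6.01943856e+02 -4.47292540e+01 -2.06859600e-01] [ 0.8 -0.7 -0.1  0.9 -0.7 -0.5]
top tabs [array([-95.5,  52.3]), array([-97.9, -50.9])]
scene tabs [array([-94.4, -47.5]), array([-92.4,  55.9])]
line [array([-62.8,  44.1]), array([-62.2, -47. ])] [array([-65.5, -34.1]), array([-58. ,  46.4])]
slidefront [array([-27.5,  43.3]), array([-26.9, -48.5])]
endwall [array([-209.2,   55.3]), array([-208.8,  -56. ])]
```

drive_tool(rows=[[[0.38,-0.5,0,0,0,0.064],[0.76,-1.0,0,0,0,0.064],[0.76,-1.0,0,0,0,0.064]]], fingers=-1, force=40)

```text
time_s: 0.52
eef_pos: [238.9, 397.5, 404.3]
ee_rot: [-0.0, 0.108, 0.994, -0.001]
force: [0.1, 0.5, -0.9]
grip_width: 0.373
```

drive_tool(rows=[[[0.38,-0.5,0,0,0,0],[0.76,-1.0,0,0,0,0],[0.76,-1.0,0,0,0,0]]])

```text
time_s: 0.9
eef_pos: [316.4, 295.9, 404.2]
ee_rot: [-0.0, 0.11, 0.994, -0.001]
force: [-1.3, 0.1, -0.5]
grip_width: -0.003
```

drive_tool(rows=[[[0.38,-0.5,0,0,0,0],[0.76,-1.0,0,0,0,0],[0.76,-1.0,0,0,0,0]]])

```text
time_s: 1.27
eef_pos: [393.8, 194.6, 404.0]
ee_rot: [-0.0, 0.112, 0.994, -0.001]
force: [-0.9, 0.6, -0.0]
grip_width: -0.001
```

drive_tool(rows=[[[0.38,-0.5,0,0,0,0],[0.76,-1.0,0,0,0,0],[0.76,-1.0,0,0,0,0]]])

```text
time_s: 1.65
eef_pos: [471.1, 94.0, 403.5]
ee_rot: [-0.0, 0.113, 0.994, -0.001]
force: [0.0, 0.4, -0.5]
grip_width: -0.002
```

drive_tool(rows=[[[0.38,-0.5,0,0,0,0],[0.76,-1.0,0,0,0,0],[0.76,-1.0,0,0,0,0]]])

```text
time_s: 2.02
eef_pos: [548.4, -6.2, 402.6]
ee_rot: [-0.001, 0.113, 0.994, -0.001]
force: [0.5, 0.4, 0.4]
grip_width: 0.002
```

drive_tool(rows=[[[0.25,-0.35,-0.4,0,0,0],[0.25,-0.35,-0.8,0,0,0],[0.25,-0.35,-0.8,0,0,0],[0.25,-0.35,-0.8,0,0,0]]])

```text
time_s: 2.52
eef_pos: [573.4, -39.4, 324.6]
ee_rot: [0.0, 0.112, 0.994, -0.001]
force: [0.1, -0.6, 0.6]
grip_width: -0.001
```

```bash
python3 - <<'E'
from h import *
import pickle
s=ctrl.sense();c=viewer.calibration("wrist");im=viewer.capture("wrist")[...,::-1]
print(s['time_s'],s['eef_pos'],s['force'])
cv2.imwrite("pics/w1.png",cv2.resize(im,None,fx=1.5,fy=1.5,interpolation=cv2.INTER_CUBIC));pickle.dump(c,open("w1.pkl","wb"))
E
```

```text
2.525 [573.43450751 -39.44786857 324.62344635] [ 0.09217455 -0.57553641  0.60336922]
```

View pics/w1.png

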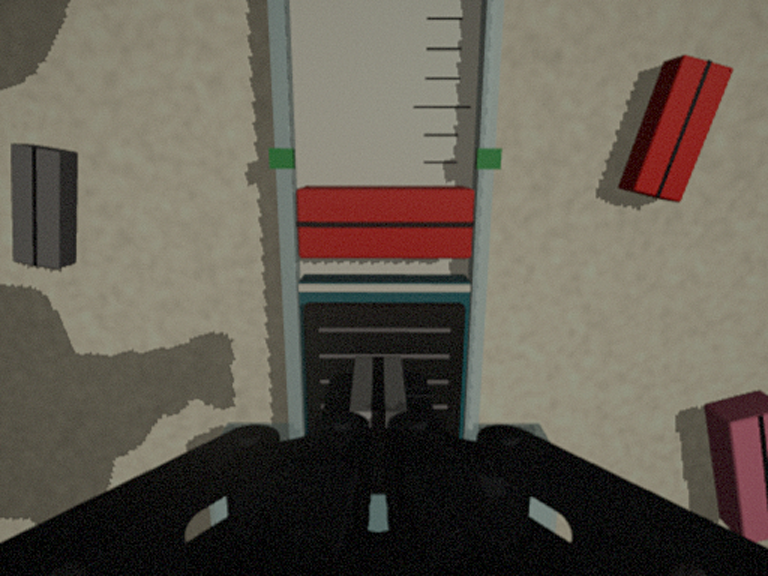

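```bash
python3 - <<'E'
from h import *
import pickle
c=pickle.load(open("w1.pkl","rb"))
f=lambda u,v,z:ray((u/1.5,v/1.5),c,z)
t=[f(281,158,30),f(489,158,30)];l=[f(298,224,34),f(473,225,34)];s=[f(300,283,29),f(470,283,29)];p=[f(303,304,36),f(467,303,36)]
print(np.round([t,l,s,p],1))
tm,lm,sm,pm=[np.mean(q,0) for q in(t,l,s,p)]
for q in (t,l,s): d=q[0]-q[1];print(np.hypot(d[0],d[1]),np.arctan2(-d[0],d[1]))
yaw=-.212;u=np.array([np.cos(yaw),np.sin(yaw)])
print("tab->line",(lm-tm)[:2]@u,"line->slidefront",(sm-lm)[:2]@u,"padfront",(pm-sm)[:2]@u)
# wall direction
w=[f(285,20,24),f(293,200,24),f(297,400,24)]
print(w)
s0=ctrl.sense();print(c['extrinsics'][:3,3]-s0['eef_pos'])
E
```

```text
[[[499.6 -72.   30. ]
  [522.7  29.1  30. ]]

 [[532.9 -71.6  34. ]
  [553.1  14.9  34. ]]

 [[564.  -79.7  29. ]
  [584.1   8.7  29. ]]

 [[573.9 -79.7  36. ]
  [592.4   4.4  36. ]]]
103.62887069738599 2.917552428842955
88.8476914995685 2.91214274683788
90.74209785399451 2.918134079324859
tab->line 32.5761283407656 line->slidefront 31.862335914098164 padfront 9.3454491306871
[array([438.63751865, -53.96039087,  24.        ]), array([521.17480634, -72.69640954,  24.        ]), array([ 632.28831675, -100.83176974,   24.        ])]
[-64.79404854  15.81643122 -31.57889857]
```

The wrist view is enlarged 1.5 times. The green tabs are at (281,158) and (489,158), the rider line is at row 224, the slide's upper front edge is at row 283 and the pad starts at row 304. That puts the rider line 33 mm from the mark, with a gap of about 14 mm to the slide, so the draw is about 47 mm. I'll go above the pad now.

drive_tool(rows=[[[0.33,-0.04,0,0,0,0],[0.33,-0.04,-0.5,0,0,0],[0.33,-0.04,-1.0,0,0,0],[0.33,-0.04,-1.0,0,0,0],[0.33,-0.04,-1.0,0,0,0],[0.33,-0.04,-1.0,0,0,0]]])

```text
time_s: 3.32
eef_pos: [607.0, -43.8, 227.7]
ee_rot: [0.003, 0.113, 0.994, -0.001]
force: [0.0, 0.4, 0.3]
grip_width: 0.003
```

```bash
python3 - <<'E'
from h import *
import pickle
s=ctrl.sense();c=viewer.calibration("wrist");im=viewer.capture("wrist")[...,::-1]
print(s['time_s'],s['eef_pos'],s['force'],s['ee_rot'])
cv2.imwrite("pics/w2.png",cv2.resize(im,None,fx=1.5,fy=1.5,interpolation=cv2.INTER_CUBIC));pickle.dump(c,open("w2.pkl","wb"))
E
```

```text
3.325 [607.02547667 -43.78135792 227.67212231] [0.01211582 0.3505268  0.3191688 ] [ 0.00283056  0.11251601  0.99364529 -0.00108629]
```

View pics/w2.png

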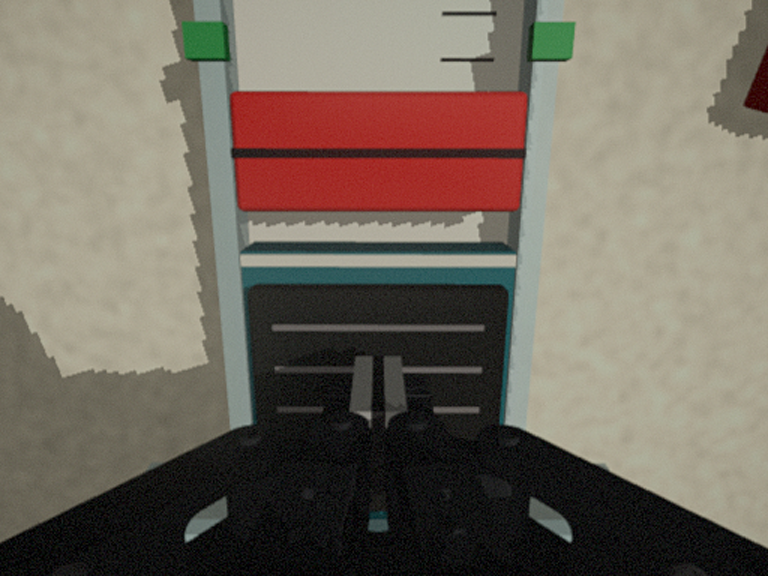

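drive_tool(rows=[[[0,0,-0.06,0,0,0],[0,0,-0.11,0,0,0],[0,0,-0.12,0,0,0],[0,0,-0.13,0,0,0],[0,0,-0.13,0,0,0]]])

```text
time_s: 4.0
eef_pos: [606.9, -43.8, 214.1]
ee_rot: [0.002, 0.113, 0.994, -0.001]
force: [0.1, 0.2, 0.4]
grip_width: -0.001
```

```bash
python3 - <<'E'
from h import *
s=ctrl.sense();print(s['time_s'],s['eef_pos'],s['force'],s['eef_pos'][2]-ctrl.tip_reach)
im=cv2.imread("pics/w2.png")
cv2.imwrite("pics/w2z.png",cv2.resize(im[0:300,170:590],None,fx=1.8,fy=1.8))
E
```

```text
4.0 [606.89352841 -43.79244888 214.14823031] [0.06417473 0.24085083 0.41005268] 40.74823031126985
```

View pics/w2z.png

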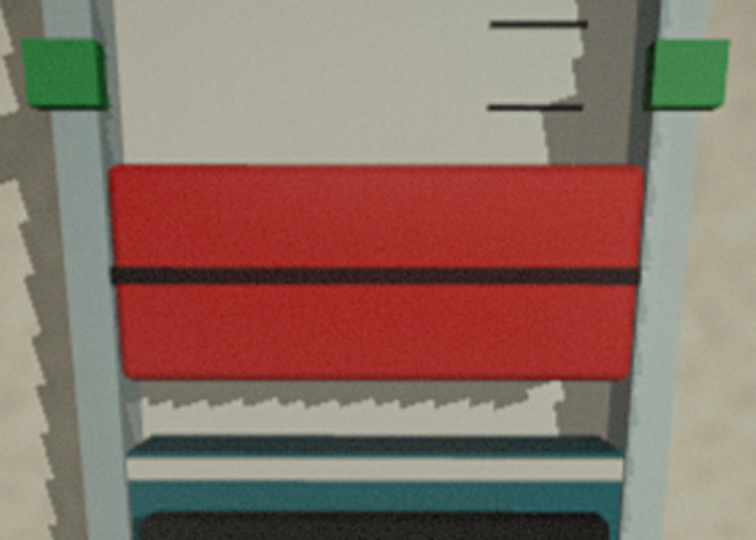

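```bash
python3 - <<'E'
from h import *
import pickle
c=pickle.load(open("w2.pkl","rb"))
f=lambda u,v,z:ray(((u/1.8+170)/1.5,v/1.8/1.5),c,z)
yaw=-.225;u=np.array([np.cos(yaw),np.sin(yaw)])
def m(*p):return np.mean([f(*q) for q in p],0),np.linalg.norm(f(*p[0])-f(*p[-1]))
t,l,s=m((64,72,30),(688,72,30)),m((113,275,34),(640,275,34)),m((128,456,29),(623,456,29))
print(t,l,s)
print((l[0]-t[0])[:2]@u,(s[0]-l[0])[:2]@u)
e=m((64,40,30),(688,40,30))[0]-m((64,104,30),(688,104,30))[0];print(e[:2]@u)
e=m((113,166,34),(640,166,34))[0]-m((113,378,34),(640,378,34))[0];print("rider len",e[:2]@u)
E
```

```text
(array([511.4974602 , -21.40541975,  30.        ]), np.float64(102.68101708193484)) (array([542.87911975, -28.44218872,  34.        ]), np.float64(89.52726563582432)) (array([574.2420942 , -35.75558868,  29.        ]), np.float64(91.40233441154524))
32.16060472595069 32.20410873583798
-9.588889669562658
rider len -34.65904437377082
```

drive_tool(rows=[[[0,0,-0.01,0,0,0],[0,0,-0.02,0,0,0],[0,0,-0.02,0,0,0]]])

```text
time_s: 4.38
eef_pos: [606.9, -43.8, 212.1]
ee_rot: [0.002, 0.113, 0.994, -0.001]
force: [0.5, 0.1, -0.1]
grip_width: 0.004
```

drive_tool(rows=[[[0,0,-0.01,0,0,0],[0,0,-0.015,0,0,0],[0,0,-0.015,0,0,0]]])

```text
time_s: 4.75
eef_pos: [606.9, -43.8, 210.5]
ee_rot: [0.002, 0.113, 0.994, -0.001]
force: [0.3, 0.3, -0.0]
grip_width: 0.002
```

drive_tool(rows=[[[0,0,-0.01,0,0,0],[0,0,-0.015,0,0,0],[0,0,-0.015,0,0,0]]])

```text
time_s: 5.12
eef_pos: [606.9, -43.8, 210.2]
ee_rot: [0.003, 0.112, 0.994, -0.001]
force: [-4.3, -0.2, 10.1]
grip_width: -0.002
```

drive_tool(rows=[[[0,0,-0.02,0,0,0],[0,0,-0.02,0,0,0]]])

```text
time_s: 5.38
eef_pos: [606.9, -43.7, 210.2]
ee_rot: [0.003, 0.112, 0.994, -0.001]
force: [-7.1, 0.8, 16.6]
grip_width: 0.001
```

drive_tool(rows=[[[-0.02,0.0045,-0.022,0,0,0],[-0.04,0.009,-0.022,0,0,0],[-0.06,0.0135,-0.022,0,0,0],[-0.08,0.018,-0.022,0,0,0]]])

```text
time_s: 5.88
eef_pos: [599.9, -42.1, 210.2]
ee_rot: [0.006, 0.112, 0.994, -0.002]
force: [2.3, -0.0, 10.1]
grip_width: 0.001
```

```bash
cat > look.py <<'E'
from h import *
import pickle,sys
n=sys.argv[1]
s=ctrl.sense();c=viewer.calibration("wrist");im=viewer.capture("wrist")[...,::-1]
print(s['time_s'],s['eef_pos'],s['force'],s['ee_rot'])
print("draw from start",(s['eef_pos'][:2]-[606.9,-43.75])@[-.974,.223])
cv2.imwrite(f"pics/{n}.png",cv2.resize(im,None,fx=1.5,fy=1.5,interpolation=cv2.INTER_CUBIC));pickle.dump(c,open(n+".pkl","wb"))
E
python3 look.py w3
```

```text
5.875 [599.93984923 -42.14295642 210.19665935] [ 2.34782457 -0.02235272 10.05161068] [ 0.00599669  0.11239272  0.99364438 -0.00166253]
draw from start 7.137557566595414
```

View pics/w3.png

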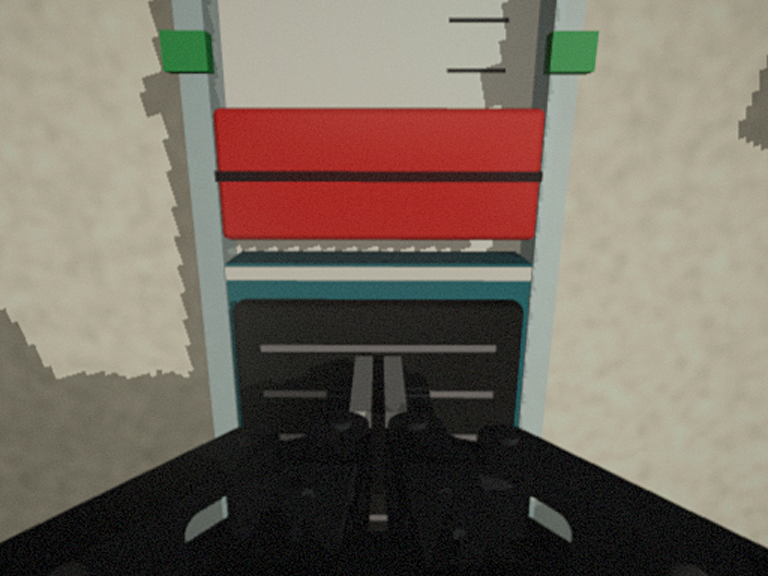

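drive_tool(rows=[[[-0.02,0.0045,-0.033,0,0,0],[-0.05,0.011,-0.033,0,0,0],[-0.08,0.018,-0.033,0,0,0]]])

```text
time_s: 6.3
eef_pos: [593.2, -40.6, 210.1]
ee_rot: [0.01, 0.112, 0.994, -0.002]
force: [3.9, 0.8, 16.9]
grip_width: -0.0
```

drive_tool(rows=[[[-0.02,0.0045,-0.03,0.001,0.005,0],[-0.05,0.011,-0.03,0.001,0.009,0],[-0.08,0.018,-0.03,0.001,0.009,0]]])

```text
time_s: 6.68
eef_pos: [586.6, -38.9, 210.2]
ee_rot: [0.008, 0.112, 0.994, -0.002]
force: [4.3, 1.2, 15.4]
grip_width: -0.002
```

```bash
python3 look.py w4
```

```text
6.675 [586.6391074  -38.89756747 210.15470739] [ 4.30079392  1.23684951 15.44131187] [ 0.00764132  0.11249346  0.99361999 -0.00248082]
draw from start 20.816201845136366
```

View pics/w4.png

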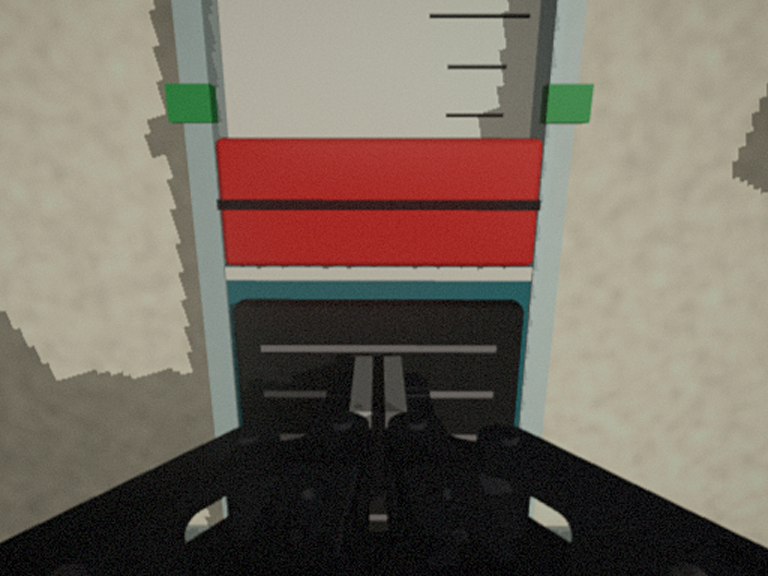

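```bash
cat > rem.py <<'E'
from h import *
import pickle,sys
n=sys.argv[1];tr,lr,tl,tR=map(float,sys.argv[2:6])
c=pickle.load(open(n+".pkl","rb"))
f=lambda u,v,z:ray((u/1.5,v/1.5),c,z)
u=np.array([.975,-.223])
t=(f(tl,tr,30)+f(tR,tr,30))/2;l=(f(219,lr,34)+f(540,lr,34))/2
print("tab",t,"line",l,"remaining",(l-t)[:2]@u)
E
python3 rem.py w4 102 205 192 567
```

```text
tab [511.17540442 -21.26154768  30.        ] line [537.7843806  -27.28145599  34.        ] remaining 27.286191336550104
```

drive_tool(rows=[[[-0.03,0.007,-0.032,0.001,0.006,0],[-0.06,0.0135,-0.032,0.001,0.008,0],[-0.09,0.02,-0.032,0.001,0.008,0]]])

```text
time_s: 7.1
eef_pos: [579.1, -37.0, 210.1]
ee_rot: [0.006, 0.113, 0.994, -0.003]
force: [5.3, 1.4, 16.4]
grip_width: 0.004
```

drive_tool(rows=[[[-0.03,0.007,-0.032,0.001,0.006,0],[-0.06,0.0135,-0.032,0.001,0.008,0],[-0.09,0.02,-0.032,0.001,0.008,0]]])

```text
time_s: 7.48
eef_pos: [571.7, -35.1, 210.2]
ee_rot: [0.005, 0.113, 0.994, -0.003]
force: [5.4, 1.8, 16.0]
grip_width: -0.001
```

```bash
python3 look.py w5
```

```text
7.475 [571.74020611 -35.13296889 210.15890753] [ 5.42416291  1.81819575 16.0065107 ] [ 0.00483092  0.1126446   0.99361897 -0.00303375]
draw from start 36.16723718356655
```

View pics/w5.png

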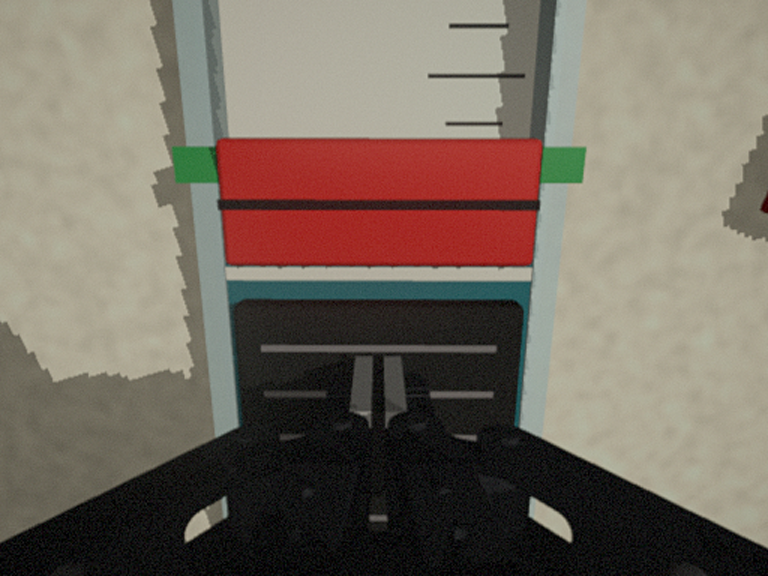

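```bash
python3 rem.py w5 164.5 205 196 563
```

```text
tab [511.29379056 -21.25678136  30.        ] line [521.89570033 -23.63180621  34.        ] remaining 10.866492568205864
```

drive_tool(rows=[[[-0.02,0.0045,-0.032,0.001,0.006,0],[-0.04,0.009,-0.032,0.001,0.007,0],[-0.06,0.0135,-0.032,0.001,0.007,0],[-0.07,0.0155,-0.032,0.001,0.007,0]]])

```text
time_s: 8.02
eef_pos: [566.2, -33.8, 210.2]
ee_rot: [0.004, 0.113, 0.994, -0.003]
force: [6.6, 2.1, 14.9]
grip_width: 0.001
```

```bash
python3 look.py w6
```

```text
8.025 [566.23036271 -33.75157306 210.1704595 ] [ 6.62572569  2.05104536 14.89951406] [ 0.00422113  0.1127174   0.99361268 -0.00328956]
draw from start 41.84187592411828
```

View pics/w6.png

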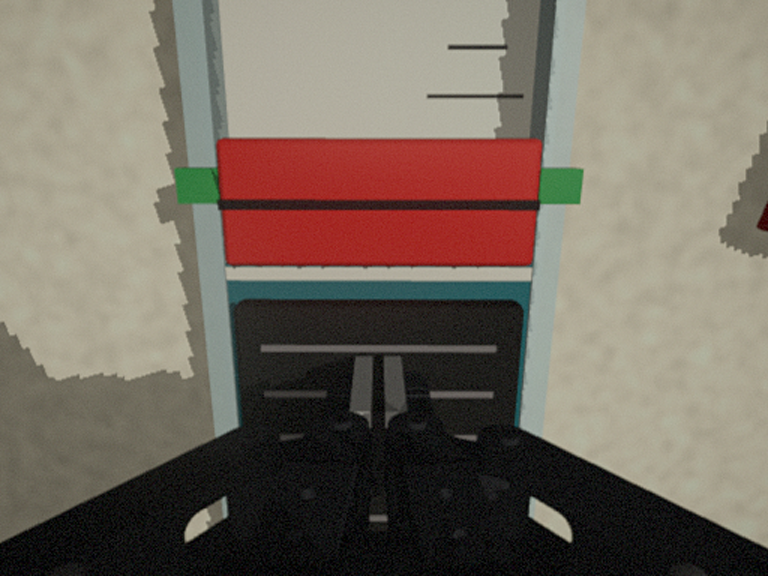

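```bash
python3 rem.py w6 185.5 205 198 561
```

```text
tab [511.19909027 -21.21181928  30.        ] line [516.16200294 -22.30037845  34.        ] remaining 5.081588552408336
```

drive_tool(rows=[[[-0.02,0.0045,-0.038,0.001,0.004,0],[-0.035,0.008,-0.038,0.001,0.005,0],[-0.05,0.011,-0.038,0.001,0.005,0],[-0.06,0.0135,-0.038,0.001,0.005,0]]])

```text
time_s: 8.57
eef_pos: [562.2, -32.8, 210.1]
ee_rot: [0.006, 0.113, 0.994, -0.004]
force: [4.7, 0.6, 20.2]
grip_width: -0.001
```

```bash
python3 look.py w7
```

```text
8.575 [562.15120938 -32.77202021 210.0900523 ] [ 4.72682305  0.56160136 20.15495294] [ 0.00589489  0.11282868  0.99359065 -0.00354415]
draw from start 46.033411556295675
```

View pics/w7.png

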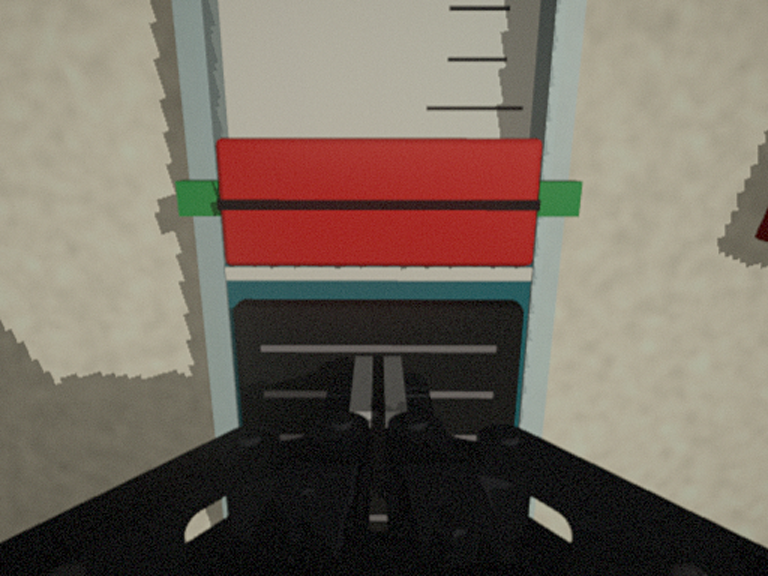

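```bash
python3 rem.py w7 198 205 198 561; python3 -c "
import cv2
cv2.imwrite('pics/w7z.png',cv2.resize(cv2.imread('pics/w7.png')[130:290,160:600],None,fx=1.8,fy=1.8))"
```

```text
tab [511.13019149 -21.15642416  30.        ] line [512.65555437 -21.46053687  34.        ] remaining 1.5550459359569135
```

View pics/w7z.png

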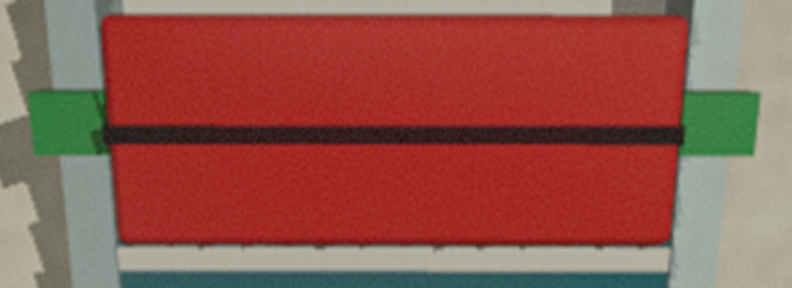

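drive_tool(rows=[[[-0.015,0.0035,-0.036,0.001,0.004,0],[-0.03,0.0065,-0.036,0.001,0.005,0],[-0.03,0.0065,-0.036,0.001,0.005,0]]])

```text
time_s: 9.0
eef_pos: [561.0, -32.5, 210.1]
ee_rot: [0.007, 0.113, 0.994, -0.004]
force: [4.0, 1.5, 19.7]
grip_width: -0.003
```

```bash
python3 look.py w8;  python3 -c "
import cv2
cv2.imwrite('pics/w8z.png',cv2.resize(cv2.imread('pics/w8.png')[130:290,160:600],None,fx=1.8,fy=1.8))"
```

```text
9.0 [560.95451499 -32.45617384 210.12074361] [ 4.01238104  1.51476696 19.74213471] [ 0.00724503  0.11289418  0.99357341 -0.00378162]
draw from start 47.26942563423885
```

View pics/w8z.png

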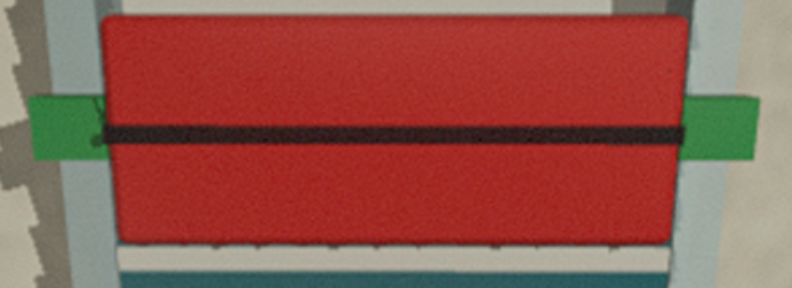

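drive_tool(rows=[[[0.01,-0.002,-0.036,0,0,0],[0.03,-0.0065,-0.036,0,0,0],[0.05,-0.011,-0.036,0,0,0],[0.07,-0.0155,-0.036,0,0,0]]])

```text
time_s: 9.55
eef_pos: [569.8, -34.5, 210.1]
ee_rot: [0.012, 0.113, 0.994, -0.004]
force: [3.7, 0.0, 19.5]
grip_width: 0.003
```

```bash
python3 look.py w9
```

```text
9.55 [569.8267557  -34.4506518  210.10235981] [3.65275291e+00 1.62457721e-02 1.95470852e+01] [ 0.01233586  0.11294906  0.99351432 -0.00442993]
draw from start 38.183094593823704
```

View pics/w9.png

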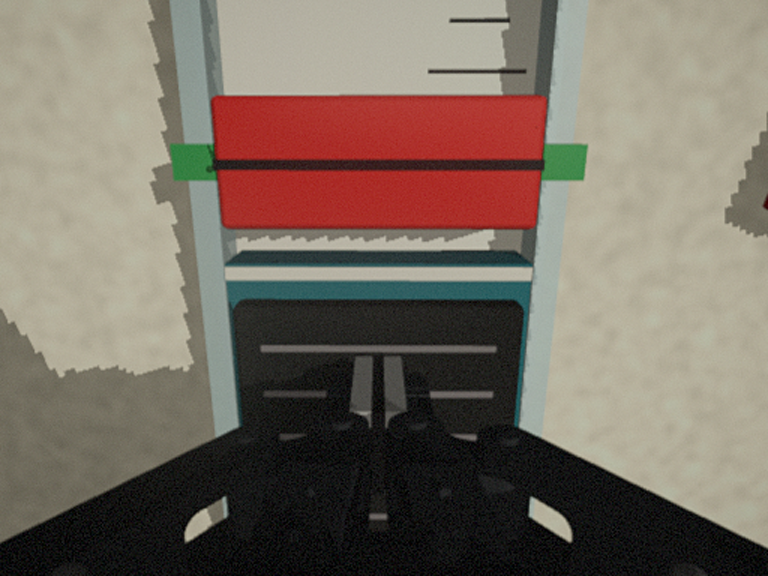

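drive_tool(rows=[[[0.02,-0.0045,-0.034,0.001,0.004,0],[0.04,-0.009,-0.034,0.001,0.008,0],[0.06,-0.0135,-0.034,0.001,0.008,0],[0.08,-0.018,-0.034,0.001,0.008,0]]])

```text
time_s: 10.1
eef_pos: [579.7, -36.6, 210.1]
ee_rot: [0.011, 0.113, 0.994, -0.005]
force: [3.6, 1.5, 18.5]
grip_width: 0.005
```

drive_tool(rows=[[[0.02,-0.0045,-0.034,0.001,0.004,0],[0.04,-0.009,-0.034,0.001,0.008,0],[0.06,-0.0135,-0.034,0.001,0.008,0],[0.08,-0.018,-0.034,0.001,0.008,0]]])

```text
time_s: 10.6
eef_pos: [589.3, -38.6, 210.1]
ee_rot: [0.009, 0.113, 0.994, -0.005]
force: [3.3, 1.0, 18.4]
grip_width: -0.003
```

drive_tool(rows=[[[0.02,-0.005,-0.034,0.001,0.004,0],[0.04,-0.01,-0.034,0.001,0.008,0],[0.06,-0.015,-0.034,0.001,0.008,0],[0.08,-0.02,-0.034,0.001,0.008,0]]])

```text
time_s: 11.1
eef_pos: [598.9, -40.7, 210.1]
ee_rot: [0.007, 0.113, 0.994, -0.005]
force: [3.2, 1.7, 17.7]
grip_width: 0.0
```

```bash
python3 look.py w10
```

```text
11.1 [598.88997545 -40.66003379 210.12929418] [ 3.19997182  1.73244114 17.68259587] [ 0.00720956  0.11306004  0.99354753 -0.00536322]
draw from start 8.4908263772441
```

View pics/w10.png

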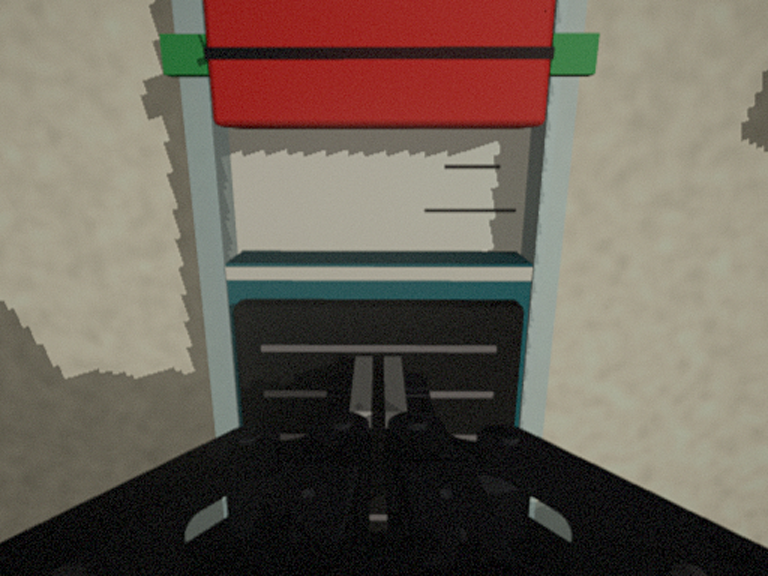

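drive_tool(rows=[[[0.015,-0.0035,-0.033,0.001,0.003,0],[0.03,-0.007,-0.033,0.001,0.005,0],[0.045,-0.011,-0.033,0.001,0.005,0]]])

```text
time_s: 11.52
eef_pos: [605.0, -42.0, 210.1]
ee_rot: [0.008, 0.113, 0.994, -0.005]
force: [2.4, 1.6, 16.8]
grip_width: 0.001
```

drive_tool(rows=[[[0.01,-0.0025,-0.033,0.001,0.002,0],[0.02,-0.005,-0.033,0.001,0.003,0],[0.02,-0.005,-0.033,0.001,0.003,0]]])

```text
time_s: 11.9
eef_pos: [606.7, -42.3, 210.0]
ee_rot: [0.004, 0.113, 0.994, -0.005]
force: [-17.0, 3.0, 30.4]
grip_width: -0.002
```

drive_tool(rows=[[[0.005,0,-0.015,0,0,0],[0.005,0,-0.015,0,0,0]]])

```text
time_s: 12.15
eef_pos: [606.9, -42.3, 210.1]
ee_rot: [0.004, 0.113, 0.994, -0.005]
force: [-10.5, 0.3, 16.8]
grip_width: 0.002
```

```bash
python3 look.py w11
```

```text
12.15 [606.86584021 -42.29399974 210.14861839] [-10.46997217   0.33792927  16.80723903] [ 0.0037476   0.11267028  0.99361125 -0.00529545]
draw from start 0.3579596932618844
```

View pics/w11.png

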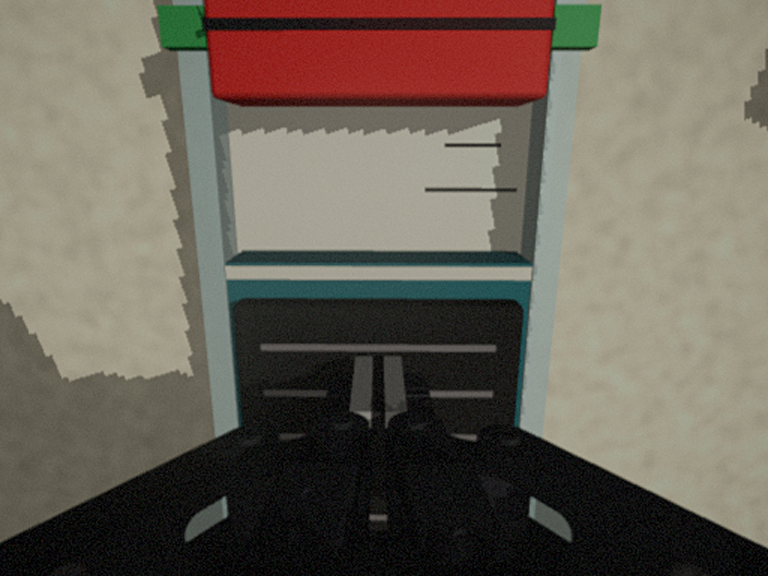

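drive_tool(rows=[[[0,0,0.0,0,0,0],[0,0,0.02,0,0,0],[0,0,0.05,0,0,0],[0,0,0.3,0,0,0],[0,0,0.7,0,0,0],[0,0,1.0,0,0,0],[0,0,1.0,0,0,0],[0,0,1.0,0,0,0]]])

```text
time_s: 13.2
eef_pos: [606.7, -42.2, 309.1]
ee_rot: [0.003, 0.113, 0.994, -0.005]
force: [-0.1, -1.1, 0.9]
grip_width: -0.001
```

drive_tool(rows=[[[-0.34,0.04,0.05,0,0,0],[-0.34,0.04,0.1,0,0,0],[-0.34,0.04,0.1,0,0,0],[-0.34,0.04,0.1,0,0,0]]])

```text
time_s: 13.7
eef_pos: [573.1, -38.4, 318.6]
ee_rot: [0.003, 0.113, 0.994, -0.005]
force: [0.2, 0.6, -0.2]
grip_width: -0.0
```

```bash
python3 look.py w12; python3 - <<'E'
from h import *
for n in("top","scene"):cv2.imwrite(f"pics/{n}1.png",viewer.capture(n)[...,::-1])
E
```

```text
13.7 [573.12903495 -38.37999807 318.55539926] [ 0.16115284  0.55655916 -0.16219049] [ 0.00274396  0.11268918  0.99361333 -0.00511539]
draw from start 34.09043038583985
```

View pics/w12.png

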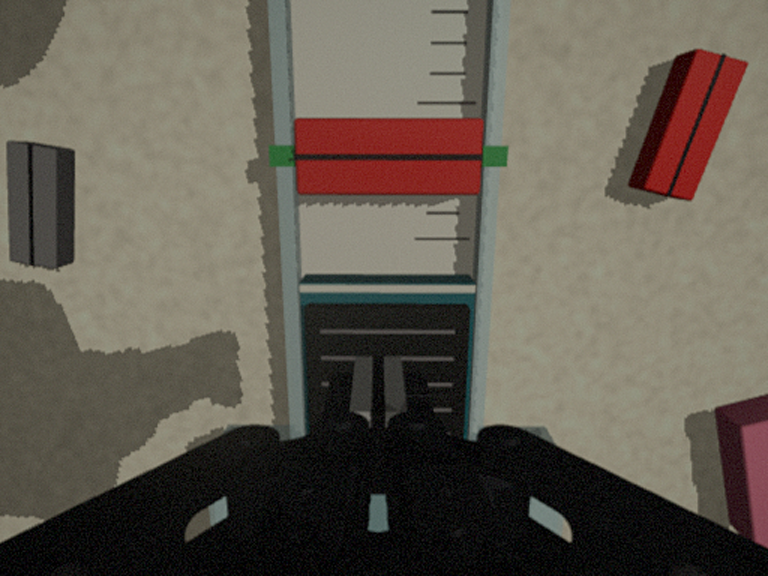

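View pics/scene1.png

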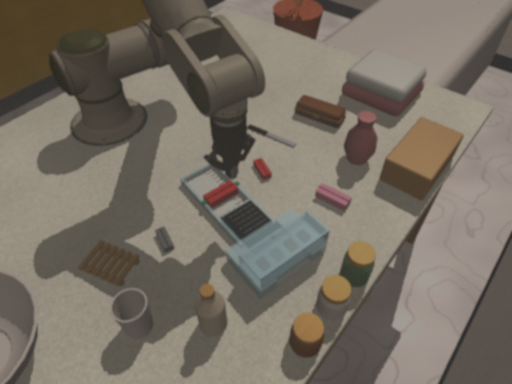

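The wrist view shows the rider line at row 157, between the tabs at row 156. The slide front is back at row 284, about where it started, and the bystanders in the scene view look unmoved. Everything is in place, so I'm handing in.

```bash
python3 rem.py w12 156 157 281 495; python3 -c "
from rig import ctrl
print(ctrl.finish_job())"
```

```text
tab [511.36447262 -21.58142477  30.        ] line [510.83459388 -25.8036559   34.        ] remaining 0.42492577696363204
the job is handed in; nothing more can be done
None
```

The gauge is set and the job is handed in, at about 13.9 s on the robot's clock. The hand-in reports no verdict.

- **Drawing out:** I felt the pad top at about 37 mm and pressed with 10 to 20 N. The slide came out about 47 mm with no slip visible in the wrist pictures.
- **Easing home:** I eased the slide back at about 20 mm/s with 17 to 20 N of press, until the sideways force reversed at the hard stop. The press briefly read 30 N at the stop, above the advised 12–25 N but under the 45 N limit. I relaxed it before lifting off.
- **Last checks:**
  - The rider line measures about 0.4 mm from the middle of the tabs, against the 5 mm allowed.
  - The slide front is back at its starting place in the wrist picture.
  - The bystanders look unmoved in the scene picture.
  - The gripper is clear of everything, with about 0 N on the wrist.
- **Disagreements:** The first fit of the gauge from the overhead and scene cameras was off by a few mm, so I used the wrist camera for all the distances. Its readings of the remaining distance agreed to about 1 mm.

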